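Take the tape roll off its leaning spindle

ROBOT

A 7-joint arm with a two-finger parallel gripper is mounted at the origin on a cart in front of the work surface, level with it; the furniture and walls round the work are solid. World frame = base frame: x ahead of the robot, y to its left, z up, the work surface at z = 0. Lengths are in mm, angles in rad, forces in N, time in s.
With the tool pointing down it reaches from about 350 to 775 mm from the base axis. Payload 3.1 kg.
Tool frame: the origin (TCP) lies at the very end of the fingers, on their centre line; the grasp point (between the pads) lies 19 mm behind it; z points along the fingers, y is the line along which they close (so a half turn about z gives the same grasp; the last joint's range is limited). The gripper opens to 85 mm and grips with 20 to 120 N. Pads are 22 mm wide; open, the fingers measure 114 mm over their backs; the gripper's body (76 mm by 85 mm) begins 54 mm behind the grasp point. The pads swing forward as they close: fully open they stand 13 mm farther back than shut.
Start: joints at [-1.191, 0.311, 0.014, 1.512, -0.004, 1.319, -0.027], TCP at [225.148, 501.823, 231.304] pointing down, gripper open.
Joint ranges: [-2.7, 2.7], [-0.3, 1.91], [-1.27, 1.3], [0.12, 2.57], [-1.44, 4.58], [0.2, 2.03], [-3.05, 3.05]. Speed limits (rad/s): [2.79, 2.79, 3.14, 3.14, 3.14, 3.14, 3.14].

INTERFACE

Orientations are given as a rotation vector (axis times angle).
In Python, from station import sense, imaging, env gives the robot as it stands. The module is installed in compiled form; this text tells all that it offers.
- The arm moves only by the tool move_arm, never from a script. Its arguments are lists of equal length, an entry for each row: "xyz": the shift along the tool's x, y, z as a fraction of full scale, a list of three; "turn": the turn about the tool's z as a fraction of full scale. In form: {"xyz": [[x, y, z], ...], "turn": [turn, ...]}. A call has 1 to 5 rows; each row is the pose to reach, as a shift and turn from the pose commanded when the call began, along the tool's axes at that moment; what a row does not reach only later rows make up. Full scale, the value 1, is 25 cm for a shift and 120 degrees for a turn. A row lasts 1/10 s, in which the tool goes at most 50 mm and 8.59 degrees, less where a joint would pass 70% of its speed; a pose out of reach is approached as far as the arm can. A call with a number of a shift or a turn outside -1 to 1 is refused whole. A call with a gripper value outside its range is refused whole. "gripper" is the closure, from -1 (fully open) to 1 (shut), set as the call begins (left out, the last holds). The fingers move at their own pace and stop on an object; the grip force is fixed at half the most. Time passes only in rows, so rows that repeat a pose let the fingers close. It gives the time, the measured TCP pose, the force, the opening and the grip force at its end, in the units of the state.
- sense(): the state, without advancing time (a new reading comes with each control period).
- imaging.camera(name): name is "scene" or "top" or "wrist"; returns (picture, depth): 420x560x3 uint8, blue, green, red; 420x560 float32, mm along the optical axis (not along the pixel's ray), 0 where there is no reading.
- imaging.camera_info(name): a dict with "mtx" (3x3 intrinsics, pixels), "R" (3x3) and "t" (3): a world point X has camera coordinates R X + t. Camera axes: x right, y down, z forward; pixel columns grow to the right and rows downward; lengths in mm; the calibration is good to about 2 mm. The wrist camera is an equidistant fisheye: a pixel r from the principal point sees the ray r / f radians off the axis. A picture is of the moment at which its call begins: read the wrist's pose just before it. camera_info takes no time and is no camera call; for the wrist camera it gives the pose at the moment of the call.
- env.job_done(): hands the job in; it is judged then, once.
The state is a dict: "clock": time; "joint_pos": joint angles; "joint_velocities": joint speeds; "joint_efforts": joint torques, N m; "tool_pos": TCP position; "ee_rot": TCP orientation; "force": force on the tool from outside, world axes, zero at the start; "ft_torque": the same for the moment, N m; "finger_gap": opening from 0.0 (shut) to 1.0 (fully open); "grasp_force": force on a finger pad.
Only numpy, scipy, OpenCV 4.12 (cv2) and the standard library are available. Lean on these libraries where they do the work, as an engineer would, in place of code of your own. Each camera call takes 0.05 s, during which the arm holds its last target. There are 200 camera calls.

TASK

The brown tape roll on the tape stand is to be changed: draw the red-knobbed keeper pin out of the leaning spindle and park it upright, pushed fully in, in the hole of the stand's dark wooden block, and only then slide the roll off along the spindle. Keep hold of the roll until it lies flat inside the wooden tray - do not drop it - and leave the other things on the table where they stand.

Things in the scene. Friction and masses are not known exactly. Their poses are not given: they have to be found in the camera images.
- spindle: fixed leaning steel spindle, 30 degrees from vertical, away from the dark block, roughly to the right as the robot sees it. Origin: on its axis at the top face of the seat flange (50 mm wide, 5 thick), 52 mm above the table; z along the axis to the free end, y level along the base's short side. Above the flange it is 22 mm thick, 46 mm long; bore 10 mm wide, 34 mm deep, in the free end
- tape_stand: fixed stand: wooden base 145 (x) x 100 (y) x 14 mm high, origin under its centre; its x axis runs from the spindle towards the dark block; the spindle's origin is at (-17.5, 0, 52) mm in it. The block is 44 (x) x 50 (y) x 30 mm high on the base
- park_hole (a point): mouth centre of the parking hole in the top face of the dark block, 44 mm above the table, at (47.5, 0, 44) mm in the stand's frame; the hole is vertical, 11 mm wide, chamfered, 27 mm deep
- keeper_pin: keeper pin: brass stem 8 mm thick, 24 long; on it a brass disc 36 mm wide, 4 thick; on that a round red knob 16 mm wide, 26 tall; about 60 g. Origin: centre of the disc's underside; z from stem to knob. It starts loose in the spindle's bore, disc resting on the spindle's free end, over the roll; parked, the disc rests on the dark block
- tape_roll: brown tape roll, 58 mm wide, 32 mm high, bore 26 mm, rigid, about 120 g; origin at its centre, z along its axis. It starts loose round the spindle, resting on the seat flange, its upper face 14 mm short of the spindle's free end
- tray: fixed shallow light-wood tray, 160 x 160 mm outside, 16 mm high, walls and floor 5 mm; origin under its centre, z up, sides along x and y
- counter_bell: chrome dome bell on a black foot, 75 mm wide, 57 high; bystander, origin at its underside
- pepper_mill: turned wooden mill, 58 mm wide, 150 high; bystander, origin at its underside
- tag_bundle: flat bundle of paper tags, 57 x 93 x 14 mm; bystander, origin at its underside
- masking_tape: spare tan roll lying on the table, 96 mm wide, 25 high; not part of the job; bystander, origin at its underside
- oil_bottle1: tall brown bottle, 54 mm wide, 215 high; bystander, origin at its underside

How it is judged (in metres and radians):
On the way, in this order (a step that is already met when the one before it is completed fails the run):
1. the keeper pin is parked upright and fully in the hole of the dark block while the roll is still down on the spindle (horizontal distance between keeper_pin and park_hole below 0.005 m and z of keeper_pin in the frame of park_hole between -0.004 and 0.005 m and angle between keeper_pin's own z axis and vertical below 0.15 rad and z of tape_roll in the frame of spindle below 0.028 m and distance between tape_roll and spindle below 0.03 m), for 0.2 s.
2. the roll, held by the fingers, is drawn clear of the spindle's free end (z of tape_roll in the frame of spindle above 0.06 m and contact force between tape_roll and the fingers above 0.3 N), for 0.05 s.
At the end, for the whole second after the job is handed in: The keeper pin stands upright (within 0.15 rad) in the parking hole, centred within 5 mm, its disc within 5 mm of the block's top; the roll lies flat (within 0.1 rad, either face up) on the tray's floor, its centre within 52 mm of the tray's centre along both tray axes, released and at rest (horizontal distance between keeper_pin and park_hole below 0.005 m and z of keeper_pin in the frame of park_hole between -0.004 and 0.005 m and angle between keeper_pin's own z axis and vertical below 0.15 rad and x of tape_roll in the frame of tray between -0.052 and 0.052 m and y of tape_roll in the frame of tray between -0.052 and 0.052 m and z of tape_roll in the frame of tray below 0.027 m and (angle between tape_roll's own z axis and vertical below 0.1 rad or angle between tape_roll's own z axis and vertical above 3.04 rad) and linear speed of tape_roll below 0.02 m/s and contact force between each of tape_roll, keeper_pin and the fingers below 0.1 N); the robot touches nothing.
It fails at once if the roll is dropped (it moves faster than 0.7 m/s out of the fingers) (linear speed of tape_roll above 0.7 m/s and contact force between tape_roll and the fingers below 0.05 N).
It fails at once if a bystander is moved by more than 30 mm (distance of any of counter_bell, pepper_mill, tag_bundle, masking_tape, oil_bottle1 from where it was at the start of the episode above 0.03 m).
It also fails if it takes over 59 s, if anything falls off the work surface, if the arm or the gripper's body presses on something with over 40 N, if the wrist force passes 120 N, or if a joint passes its speed limit or range.

## Working session

There is one attempt and no reset: what is moved stays moved. The work goes in short steps, Python scripts to look and compute and a tool call to move; the robot and the scene stay as the last step left them, time stands still between calls to the robot, and variables do not carry over. Pictures are saved under pics/ and viewed, at most 10 in all, crops included, and the job is handed in when it is done.

Besides the shell and the picture viewer there is one more tool, called after "Request:" as name([rows], argument=value, ...), one row to a line, values as JSON. move_arm: Moves the arm, as the interface text tells. Shift numbers are shares of 25 cm and turn numbers shares of 120 degrees, none past 1 either way. Its arguments: {"type":"object","properties":{"xyz":{"type":"array"},"turn":{"type":"array"},"gripper":{"type":"number"}},"required":["xyz","turn"]}

```bash
mkdir -p pics
cat > h.py <<'E'
import numpy as np, cv2
from station import sense, imaging, env
def grab(n,save=None):
    i=imaging.camera_info(n); p,d=imaging.camera(n)
    if save: cv2.imwrite('pics/'+save,p); np.savez('pics/'+save+'.npz',p=p,d=d,K=i['mtx'],R=i['R'],t=i['t'])
    return p,d,np.array(i['mtx']),np.array(i['R']),np.array(i['t'])
def cloud(d,K,R,t):
    v,u=np.mgrid[:d.shape[0],:d.shape[1]]
    c=np.stack([(u-K[0,2])/K[0,0]*d,(v-K[1,2])/K[1,1]*d,d],-1)
    return (c-t)@R
def ray(u,v,K,R,t):
    r=np.array([(u-K[0,2])/K[0,0],(v-K[1,2])/K[1,1],1.])@R
    return -R.T@t, r
def onplane(u,v,z,K,R,t):
    o,r=ray(u,v,K,R,t); return o+r*(z-o[2])/r[2]
E
python3 - <<'E'
from h import *
s=sense(); print({k:np.round(v,3) for k,v in s.items()})
a=grab('scene','scene0.png'); b=grab('top','top0.png')
for x in(a,b): print(np.round(x[2],1).tolist(),np.round(-x[3].T@x[4]),np.round(x[3],2).tolist())
E
```

```text
{'clock': np.float64(0.0), 'joint_pos': array([-1.191,  0.312,  0.014,  1.513, -0.004,  1.319, -0.027]), 'joint_velocities': array([ 0.001,  0.002,  0.002, -0.001, -0.   , -0.001,  0.   ]), 'joint_efforts': array([ 0.0000e+00, -3.7993e+01,  1.4600e-01, -2.3059e+01,  1.2000e-02,
        1.4000e-02, -0.0000e+00]), 'tool_pos': array([224.88 , 501.132, 230.236]), 'ee_rot': array([-0.658, -3.072,  0.004]), 'force': array([-0.37 ,  0.613,  0.546]), 'ft_torque': array([-0.017,  0.055, -0.   ]), 'grasp_force': np.float64(0.0), 'finger_gap': np.float64(1.0)}
[[434.1, 0.0, 283.2], [0.0, 434.1, 205.7], [0.0, 0.0, 1.0]] [  60. -810. 1176.] [[0.82, -0.57, -0.02], [-0.45, -0.62, -0.65], [0.36, 0.54, -0.76]]
[[493.3, 0.0, 280.3], [0.0, 493.3, 201.6], [0.0, 0.0, 1.0]] [ 284.  -74. 1558.] [[0.01, -1.0, 0.0], [-0.98, -0.01, -0.19], [0.19, -0.0, -0.98]]
```

View pics/scene0.png

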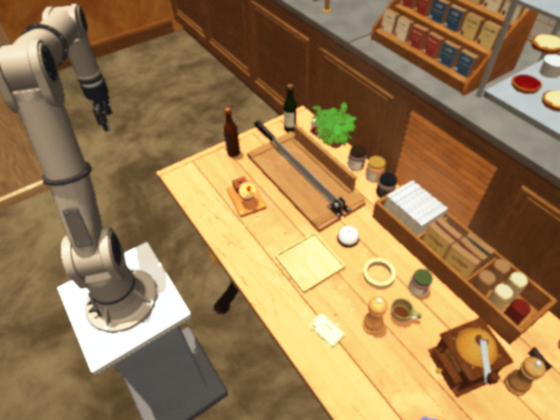

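View pics/top0.png

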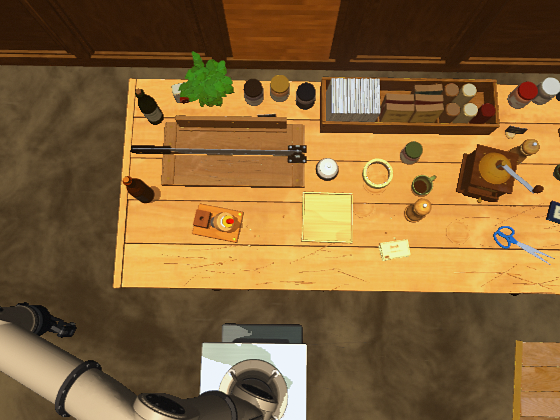

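Top view: stand at about (218,222), with dark block at (203,218) and roll plus red knob at (228,221). The tray is at (327,217), the bottle at (137,190) and the bell at (327,168). In the scene view the stand is at (247,195) and the tray at (310,262).

Run:
```python
from h import *
L=lambda n:(lambda f:(f['p'],f['d'],f['K'],f['R'],f['t']))(np.load(f'pics/{n}0.png.npz'))
S,T=L('scene'),L('top')
def blob(im,box,f):
    x0,y0,x1,y1=box; h=cv2.cvtColor(im,cv2.COLOR_BGR2HSV)
    m=np.zeros(im.shape[:2],bool); m[y0:y1,x0:x1]=f(h.astype(int))[y0:y1,x0:x1]; return m
def tri(a,b):
    (o1,r1),(o2,r2)=a,b; A=np.stack([r1,-r2],1); k=np.linalg.lstsq(A,o2-o1,rcond=None)[0]
    p,q=o1+k[0]*r1,o2+k[1]*r2; return (p+q)/2,np.linalg.norm(p-q)
red=lambda h:((h[...,0]<6)|(h[...,0]>174))&(h[...,1]>180)&(h[...,2]>130)
c=[]
for X,box in((S,(225,175,270,220)),(T,(190,200,250,245))):
    m=blob(X[0],box,red); v,u=np.nonzero(m); print('red',m.sum(),u.mean(),v.mean()); c.append(ray(u.mean(),v.mean(),*X[2:]))
print('knob',tri(*c))
# clouds
for n,X,box in(('scene',S,(225,170,275,222)),('top',T,(185,198,250,248))):
    P=cloud(X[1],*X[2:]); x0,y0,x1,y1=box; Q=P[y0:y1,x0:x1].reshape(-1,3)
    for lo,hi in((9,20),(39,49),(100,140)):
        q=Q[(Q[:,2]>lo)&(Q[:,2]<hi)]
        if len(q)>4: print(n,lo,len(q),q.mean(0).round(1),cv2.minAreaRect(q[:,:2].astype(np.float32)))
for n,X,box in(('scene',S,(270,230,350,295)),('top',T,(295,188,360,247))):
    P=cloud(X[1],*X[2:]); x0,y0,x1,y1=box; Q=P[y0:y1,x0:x1].reshape(-1,3); q=Q[(Q[:,2]>3)&(Q[:,2]<25)]
    print('tray',n,len(q),q.mean(0).round(1),cv2.minAreaRect(q[:,:2].astype(np.float32)))
x=np.hstack([cv2.resize(S[0][170:225,220:280],None,fx=6,fy=6,interpolation=2),cv2.resize(T[0][198:253,185:250],None,fx=6,fy=6,interpolation=2)]); cv2.imwrite('pics/z.png',x)
```

```text
red 2 248.0 188.5
red 26 229.92307692307693 220.76923076923077
knob (array([505.65421577,  72.17345994, 109.53621832]), np.float64(0.07369382978150088))
scene 9 558 [512.5 106.3  14.7] ((542.2015380859375, 121.89382934570312), (197.25157165527344, 158.4593963623047), 0.301967978477478)
scene 39 112 [523.6 169.8  44.4] ((521.02099609375, 136.63128662109375), (117.00074768066406, 50.91324996948242), 78.4541015625)
scene 100 38 [509.   78.6 110.8] ((512.744384765625, 80.72777557373047), (26.119834899902344, 30.396697998046875), 7.126003265380859)
top 9 696 [510.5 114.5  13.4] ((509.4117126464844, 121.60578918457031), (145.68081665039062, 111.188720703125), 79.19275665283203)
top 39 189 [523.9 168.7  43.1] ((524.0963745117188, 167.75125122070312), (44.80799102783203, 50.50111389160156), 79.25235748291016)
top 100 51 [505.6  77.3 109.7] ((506.56793212890625, 78.84172058105469), (27.47930908203125, 32.922874450683594), 14.139873504638672)
tray scene 2545 [ 544.4 -225.4    7.8] ((547.088134765625, -220.55752563476562), (242.22145080566406, 260.8540954589844), 54.84196853637695)
tray top 1719 [ 537.7 -227.3    7.7] ((539.8734130859375, -226.57012939453125), (187.19244384765625, 204.7926483154297), 1.168295979499817)
```

View pics/z.png

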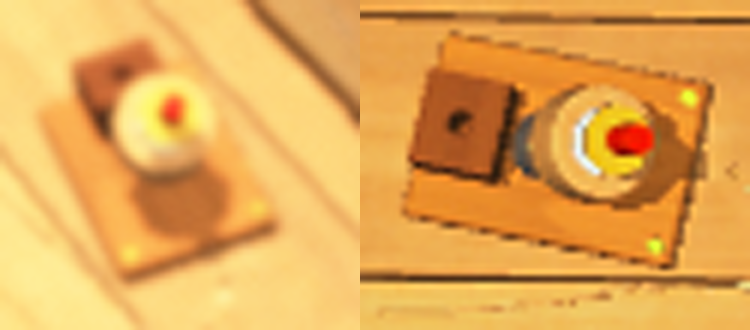

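Block top centre is about (524,168,44) and the stand's axis is at 79.2°. The predicted knob centre (506,73,107) agrees with the triangulated (506,72,110). I'm approaching now.

Request:
move_arm([
  [-0.16,-0.1,0],
  [-0.32,-0.2,0],
  [-0.48,-0.3,0],
  [-0.64,-0.4,0],
  [-0.8,-0.51,0],
], turn=[0.07,0.14,0.21,0.28,0.35])

```text
clock: 0.6
tool_pos: [356.0, 301.9, 230.9]
ee_rot: [-1.722, -2.627, 0.0]
force: [1.4, 0.6, 0.6]
finger_gap: 0.996
grasp_force: 0.0
```

```bash
cat >> h.py <<'E'
from scipy.spatial.transform import Rotation as Rn
def plan(target,yaw=None):
    """print tool-axis shift fractions (and turn) to world target, tool x at yaw deg"""
    s=sense(); R=Rn.from_rotvec(s['ee_rot']).as_matrix(); p=np.array(s['tool_pos'])
    y0=np.degrees(np.arctan2(R[1,0],R[0,0])); d=R.T@(np.array(target)-p)
    print('t',s['clock'],'pos',p.round(1),'yaw',y0.round(2),'tilt',np.round(R[:,2],3),'gap',np.round(s['finger_gap'],3),'F',np.round(s['force'],1),'gf',np.round(s['grasp_force'],1))
    print('j',np.round(s['joint_pos'],2),'shift',(d/250).round(4),'turn',None if yaw is None else round(-((yaw-y0+180)%360-180)/120,4))
E
python3 -c "
from h import *
plan([506,73,230],79.2)"
```

```text
t 0.6 pos [356.  301.9 230.9] yaw 113.52 tilt [-0. -0. -1.] gap 0.996 F [1.4 0.6 0.6] gf 0.0
j [-0.96  0.14  0.25  1.73 -0.04  1.27 -0.29] shift [-1.079   0.1849  0.0037] turn 0.286
```

Request:
move_arm([
  [-0.19,0.035,0],
  [-0.38,0.07,0],
  [-0.57,0.1,0],
  [-0.76,0.135,0],
  [-0.93,0.16,0],
], turn=[0.058,0.116,0.174,0.23,0.286])

```text
clock: 1.1
tool_pos: [486.8, 104.7, 231.1]
ee_rot: [2.421, 2.002, -0.0]
force: [0.6, 0.5, -0.3]
finger_gap: 1.0
grasp_force: 0.0
```

```bash
python3 -c "
from h import *
p,d,K,R,t=grab('wrist','w1.png')
print(K.round(1).tolist(),(-R.T@t).round(1),R.round(2).tolist(), (d>0).mean())
plan([506,73,230],79.2)"
```

```text
[[325.2, 0.0, 286.0], [0.0, 325.2, 212.6], [0.0, 0.0, 1.0]] [500.8 177.4 374.8] [[0.98, -0.19, 0.0], [-0.18, -0.94, 0.29], [-0.05, -0.28, -0.96]] 0.9944940476190476
t 1.15 pos [490.6  95.3 231.5] yaw 78.31 tilt [ 0.005 -0.008 -1.   ] gap 1.004 F [ 3.9 -5.9  0.5] gf 0.0
j [-0.66  0.22  0.51  1.66 -0.1   1.29 -0.33] shift [-0.0749  0.0785  0.0069] turn -0.0075
```

View pics/w1.png

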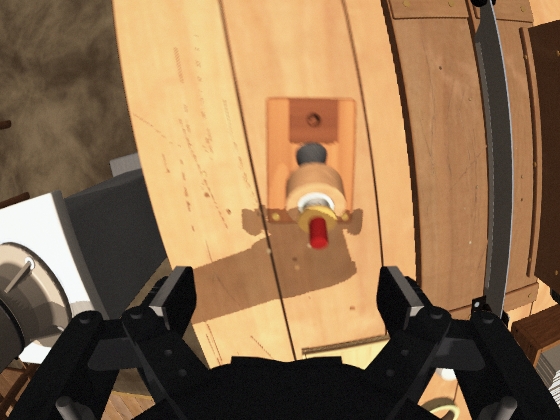

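The wrist view shows the stand straight ahead: hole at (314,119), roll at (316,190), brass disc at (320,213), red knob at (318,233). Next I'll measure from this settled pose.

```bash
cat >> h.py <<'E'
def wray(u,v,K,R,t):
    x,y=(np.asarray(u)-K[0,2])/K[0,0],(np.asarray(v)-K[1,2])/K[1,1]; th=np.hypot(x,y)+1e-9
    c=np.stack([x/th*np.sin(th),y/th*np.sin(th),np.cos(th)],-1); return -R.T@t, c@R
def wplane(u,v,z,K,R,t):
    o,r=wray(u,v,K,R,t); return o+r*((z-o[2])/r[...,2])[...,None]
def wcloud(d,K,R,t):
    v,u=np.mgrid[:d.shape[0],:d.shape[1]]; o,r=wray(u,v,K,R,t); c=r@R.T
    return o+r*(d/c[...,2])[...,None]
E
python3 - <<'E'
from h import *
p,d,K,R,t=grab('wrist','w2.png'); h=cv2.cvtColor(p,cv2.COLOR_BGR2HSV).astype(int)
P=wcloud(d,K,R,t); v,u=np.mgrid[:420,:560]
red=((h[...,0]<6)|(h[...,0]>174))&(h[...,1]>180)&(h[...,2]>90)&(u>250)&(u<390)&(v>180)&(v<300)
print('red',red.sum(),u[red].mean(),v[red].mean(),'surf',np.median(P[red],0).round(1), 'zrange',np.percentile(P[red][:,2],[2,98]).round(1))
o,r=wray(u[red].mean(),v[red].mean(),K,R,t)
# triangulate with top view
T=np.load('pics/top0.png.npz'); o2,r2=ray(229.92,220.77,T['K'],T['R'],T['t'])
k=np.linalg.lstsq(np.stack([r,-r2],1),o2-o,rcond=None)[0]; print('tri',(o+k[0]*r).round(1),(o2+k[1]*r2).round(1))
box=(u>240)&(u<400)&(v>60)&(v<330)
m=box&(P[...,2]>40)&(P[...,2]<48)&(v<170)
q=P[m]; print('block',len(q),q.mean(0).round(1),cv2.minAreaRect(q[:,:2].astype(np.float32)))
dark=m&(h[...,2]<70); n,l,st,c=cv2.connectedComponentsWithStats(dark.astype(np.uint8))
print([(st[i,4],c[i].round(1),wplane(c[i][0],c[i][1],np.float64(44),K,R,t).round(1)) for i in range(1,n) if st[i,4]>8])
m=box&(P[...,2]>10.5)&(P[...,2]<17.5); q=P[m]; print('base',len(q),cv2.minAreaRect(q[:,:2].astype(np.float32)),np.median(q[:,2]))
plan([506,73,230],79.2)
E
```

```text
red 508 309.86614173228344 220.6751968503937 surf [508.7  79.4 116. ] zrange [102.  122.1]
tri [509.   72.9  97.6] [507.5  73.4  97.4]
block 2056 [526.3 171.8  45.1] ((524.4508666992188, 161.4027862548828), (64.91024017333984, 49.95248031616211), 79.31493377685547)
[]
base 5262 ((550.7284545898438, 135.25704956054688), (176.96456909179688, 161.49520874023438), 80.1184310913086) 15.02129268534722
t 1.2 pos [488.7  98.7 231.3] yaw 78.67 tilt [ 0.002 -0.005 -1.   ] gap 1.002 F [ 0.1 -0.9 -0.5] gf 0.0
j [-0.66  0.22  0.51  1.66 -0.1   1.29 -0.33] shift [-0.087   0.0882  0.0061] turn -0.0044
```

Request:
move_arm([
  [-0.05,0.045,0.1],
  [-0.099,0.09,0.2],
  [-0.099,0.09,0.3],
  [-0.099,0.09,0.4],
  [-0.099,0.09,0.4],
], turn=[-0.004,-0.004,-0.004,-0.004,-0.004])

```text
clock: 1.7
tool_pos: [499.9, 78.7, 127.6]
ee_rot: [-2.403, -2.017, 0.013]
force: [-0.7, 0.5, -0.8]
finger_gap: 1.0
grasp_force: 0.0
```

Run:
```python
from h import *
p,d,K,R,t=grab('wrist','w3.png'); h=cv2.cvtColor(p,cv2.COLOR_BGR2HSV).astype(int)
P=wcloud(d,K,R,t); v,u=np.mgrid[:420,:560]
red=((h[...,0]<6)|(h[...,0]>174))&(h[...,1]>180)&(h[...,2]>90)
q=P[red]; print(len(q),np.percentile(q,[3,50,97],axis=0).round(1).tolist())
m=(h[...,2]<60)&(P[...,2]>35)&(P[...,2]<50)&(abs(P[...,0]-524)<15)&(abs(P[...,1]-168)<15)
q=P[m];print('hole',m.sum(),q.mean(0) if len(q) else 0)
plan([506,69,99],79.2)
```

```text
1335 [[501.8, 67.2, 101.3], [509.3, 79.9, 115.4], [516.2, 88.6, 121.8]]
hole 25 [528.89077378 175.51628877  39.54528012]
t 1.75 pos [501.6  78.9 129.7] yaw 80.04 tilt [-0.005 -0.001 -1.   ] gap 1.002 F [-0.3 -0.2  0.4] gf 0.0
j [-0.58  0.33  0.5   1.79 -0.18  1.07 -0.2 ] shift [-0.036   0.0246  0.1227] turn 0.007
```

View pics/w3.png

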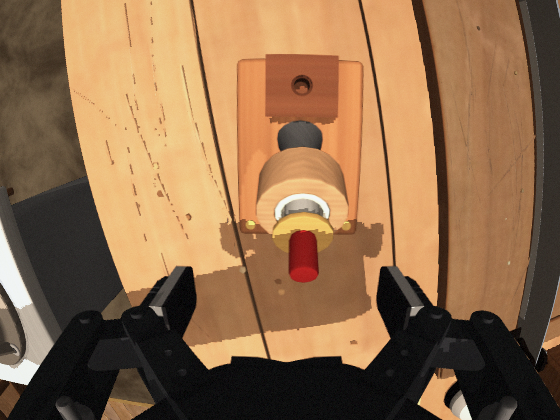

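Knob spans (303,230)–(303,280), hole is at (302,86), and the fingertips are at about (180,275) and (392,275). The knob sits right of the finger centre line. I'll check the camera's offset against the fingers.

Run:
```python
from h import *
f=np.load('pics/w3.png.npz'); p,d,K,R,t=[f[k] for k in('p','d','K','R','t')]
P=wcloud(d,K,R,t); s=sense(); Rt=Rn.from_rotvec(s['ee_rot']).as_matrix(); 
Q=(P-s['tool_pos'])@Rt   # tool frame
v,u=np.mgrid[:420,:560]
tip=(Q[...,2]>-45)&(Q[...,2]<5)&(abs(Q[...,0])<40)&(abs(abs(Q[...,1])-50)<25)
for sgn in(1,-1):
    m=tip&(np.sign(Q[...,1])==sgn); q=Q[m]; print(sgn,m.sum(),u[m].mean().round(),v[m].mean().round(),np.percentile(q,[2,50,98],axis=0).round(1).tolist())
h=cv2.cvtColor(p,cv2.COLOR_BGR2HSV).astype(int)
red=((h[...,0]<6)|(h[...,0]>174))&(h[...,1]>180)&(h[...,2]>90)
q=Q[red]; print('red tool',np.percentile(q,[2,50,98],axis=0).round(1).tolist())
# axis from disc: yellow
g=(h[...,0]>20)&(h[...,0]<32)&(h[...,1]>120)&(P[...,2]>75); print('disc',g.sum(),np.percentile(Q[g],[2,50,98],axis=0).round(1).tolist())
b=(P[...,2]>41)&(P[...,2]<48)&(v<125)&(u>240)&(u<360); print('block',cv2.minAreaRect(P[b][:,:2].astype(np.float32)),np.median(P[b][:,2]), 'toolframe',cv2.minAreaRect(Q[b][:,:2].astype(np.float32)))
print(sense()['clock'],s['tool_pos'])
```

```text
1 1943 396.0 296.0 [[-9.7, 40.9, -44.3], [6.9, 41.5, -31.6], [11.6, 54.3, -14.0]]
-1 1917 176.0 295.0 [[-9.9, -57.1, -44.3], [6.9, -44.3, -31.5], [11.6, -43.7, -14.3]]
red tool [[-11.1, 0.5, 7.6], [2.3, 7.4, 14.3], [11.4, 14.8, 28.6]]
disc 646 [[-2.5, -44.1, -95.8], [15.3, 7.0, 27.4], [21.1, 56.0, 31.8]]
block ((526.5382080078125, 172.20492553710938), (44.2999153137207, 50.16672897338867), 79.82323455810547) 45.102820416120295 toolframe ((96.30683898925781, 8.794126510620117), (44.30576705932617, 50.159481048583984), 0.2034165859222412)
1.75 [501.63858707  78.94910771 129.68661688]
```

Request:
move_arm([
  [-0.018,0.037,0.02],
  [-0.018,0.037,0.06],
  [-0.018,0.037,0.1],
  [-0.018,0.037,0.124],
  [-0.018,0.037,0.124],
], turn=[0,0,0,0,0])

```text
clock: 2.25
tool_pos: [510.8, 72.7, 99.1]
ee_rot: [-2.405, -2.019, 0.003]
force: [0.5, 0.1, -0.8]
finger_gap: 0.999
grasp_force: 0.0
```

Run:
```python
from h import *
p,d,K,R,t=grab('wrist','w4.png'); cv2.imwrite('pics/w4c.png',cv2.resize(p[40:340,130:430],None,fx=2,fy=2)[:600])
plan([506,69,99],79.2)
```

```text
t 2.3 pos [511.4  72.7  99.7] yaw 80.01 tilt [-0.001 -0.    -1.   ] gap 0.997 F [ 0.8 -0.2 -0.1] gf 0.0
j [-0.55  0.38  0.49  1.8  -0.21  1.01 -0.16] shift [-0.0184 -0.0185  0.0029] turn 0.0067
```

View pics/w4c.png

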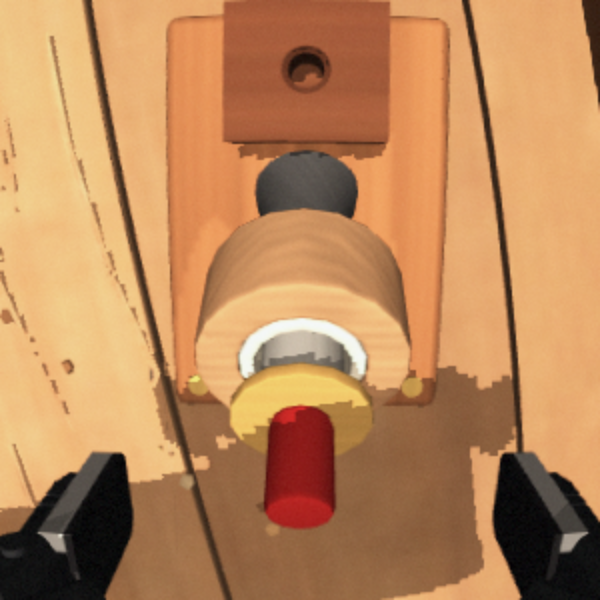

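The knob (301,470 in the crop) sits slightly left of the finger midline (~312), so I'll quantify that from the depth.

```bash
cat > m.py <<'E'
from h import *
def meas(p,d,K,R,t):
    P=wcloud(d,K,R,t); s=sense(); Rt=Rn.from_rotvec(s['ee_rot']).as_matrix(); Q=(P-s['tool_pos'])@Rt
    h=cv2.cvtColor(p,cv2.COLOR_BGR2HSV).astype(int); v,u=np.mgrid[:420,:560]
    red=((h[...,0]<6)|(h[...,0]>174))&(h[...,1]>180)&(h[...,2]>90)
    dark=(h[...,2]<90)&(Q[...,2]>-45)&(Q[...,2]<8)&(abs(Q[...,0])<25)&(abs(Q[...,1])<70)
    pc=lambda m:np.percentile(Q[m],[2,50,98],axis=0).round(1).tolist()
    print('red',red.sum(),pc(red)); 
    for sg in(1,-1):
        m=dark&(Q[...,1]*sg>0)
        if m.any(): print('finger',sg,m.sum(),pc(m))
    b=(P[...,2]>41)&(P[...,2]<49)&(Q[...,0]>55)&(Q[...,0]<140)&(abs(Q[...,1])<45)
    if b.sum()>20: print('block',b.sum(),np.median(P[b],0).round(1),cv2.minAreaRect(Q[b][:,:2].astype(np.float32)))
    return P,Q,h
E
python3 - <<'E'
from m import *
f=np.load('pics/w4.png.npz'); meas(*[f[k] for k in('p','d','K','R','t')])
E
```

```text
red 1852 [[-5.8, -10.2, -22.3], [7.2, -3.0, -15.2], [15.7, 3.8, -1.0]]
finger 1 1768 [[-9.2, 41.9, -44.4], [7.1, 42.6, -32.3], [12.0, 55.2, -14.9]]
finger -1 1747 [[-9.4, -55.8, -44.4], [7.0, -43.2, -32.5], [12.0, -42.5, -15.1]]
block 5672 [526.3 171.7  45.1] ((100.53216552734375, -2.4108543395996094), (44.26787185668945, 50.435813903808594), 0.40139463543891907)
```

Request:
move_arm([
  [0,-0.0115,0.01],
  [0,-0.0115,0.01],
], turn=[0,0])

```text
clock: 2.5
tool_pos: [508.6, 73.4, 97.8]
ee_rot: [-2.406, -2.019, 0.0]
force: [-0.2, 0.7, 0.5]
finger_gap: 1.001
grasp_force: 0.0
```

Request:
move_arm([
  [0,0,0],
  [0,0,0],
  [0,0,0],
  [0,0,0],
  [0,0,0],
], turn=[0,0,0,0,0], gripper=1)

```text
clock: 3.0
tool_pos: [508.9, 73.1, 98.0]
ee_rot: [-2.406, -2.019, 0.001]
force: [-0.8, 0.6, 3.4]
finger_gap: 0.163
grasp_force: 58.3
```

Request:
move_arm([
  [0,0,0],
  [0,0,0],
  [0,0,0],
  [0,0,0],
  [0,0,0],
], turn=[0,0,0,0,0])

```text
clock: 3.5
tool_pos: [508.9, 73.2, 98.0]
ee_rot: [-2.406, -2.019, 0.0]
force: [-2.1, 0.4, 5.4]
finger_gap: 0.161
grasp_force: 58.6
```

Run:
```python
from m import *
meas(*grab('wrist','w5.png'))
plan([506,69,99],79.2)
```

```text
red 1749 [[-6.0, -6.3, -24.0], [7.1, 0.2, -17.1], [15.6, 6.6, -2.9]]
finger 1 1513 [[-8.0, 6.9, -44.7], [8.8, 11.0, -28.8], [13.2, 24.4, -7.8]]
finger -1 1485 [[-8.1, -24.0, -44.6], [8.5, -10.5, -29.2], [13.1, -6.6, -7.6]]
block 5713 [526.3 171.6  45.1] ((90.16923522949219, -0.05699729919433594), (65.20782470703125, 50.36808776855469), 0.4868638813495636)
t 3.55 pos [509.   73.1  98. ] yaw 80.0 tilt [-0.  0. -1.] gap 0.161 F [-2.2 -1.   5.3] gf 58.6
j [-0.56  0.38  0.49  1.81 -0.21  1.   -0.16] shift [-0.0183 -0.0087 -0.0039] turn 0.0066
```

Request:
move_arm([
  [-0.01,0,-0.0173],
  [-0.02,0,-0.0346],
  [-0.035,0,-0.0606],
  [-0.05,0,-0.0866],
  [-0.064,0,-0.111],
], turn=[0,0,0,0,0])

```text
clock: 4.05
tool_pos: [506.7, 56.6, 126.3]
ee_rot: [2.406, 2.018, 0.001]
force: [0.1, 0.1, -0.2]
finger_gap: 0.16
grasp_force: 58.5
```

Request:
move_arm([
  [0,0,-0.06],
  [0.09,0.001,-0.08],
  [0.18,0.002,-0.08],
  [0.28,0.003,-0.08],
  [0.374,0.003,-0.08],
], turn=[0,0,0,0,0])

```text
clock: 4.55
tool_pos: [524.0, 149.9, 146.3]
ee_rot: [2.407, 2.018, 0.002]
force: [-0.2, 0.8, -1.4]
finger_gap: 0.16
grasp_force: 58.5
```

Request:
move_arm([
  [0,0,0.08],
  [0,0,0.16],
  [0,0,0.2],
  [0,0,0.2],
  [0,0,0.2],
], turn=[0,0,0,0,0])

```text
clock: 5.05
tool_pos: [524.0, 149.0, 96.3]
ee_rot: [2.407, 2.018, 0.002]
force: [0.4, 0.3, 0.1]
finger_gap: 0.162
grasp_force: 58.6
```

Run:
```python
from m import *
a=grab('wrist','w6.png'); meas(*a)
plan([506,69,99],79.2); cv2.imwrite('pics/w6c.png',cv2.resize(a[0][80:330,160:410],None,fx=2.4,fy=2.4))
```

```text
red 1748 [[-6.3, -6.6, -23.5], [7.0, -0.1, -16.7], [15.5, 6.3, -2.5]]
finger 1 1549 [[-8.1, 6.7, -44.6], [9.2, 10.8, -29.0], [13.4, 24.5, -7.2]]
finger -1 1541 [[-8.0, -25.1, -44.7], [9.0, -10.9, -29.1], [13.4, -6.9, -7.4]]
t 5.1 pos [524.3 149.1  96.6] yaw 79.96 tilt [ 0.002  0.001 -1.   ] gap 0.163 F [ 0.1 -0.4 -1. ] gf 58.6
j [-0.65  0.44  0.45  1.73 -0.22  1.02 -0.29] shift [-0.3284 -0.0161 -0.0098] turn 0.0064
```

View pics/w6c.png

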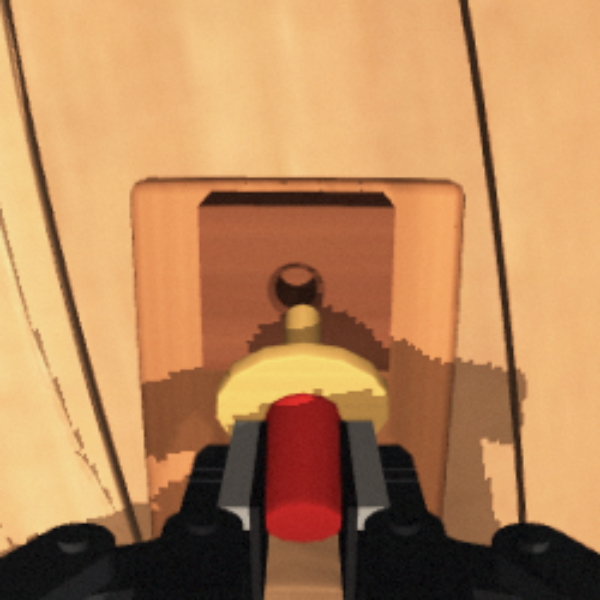

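Stem tip end is at (302,306) in the crop, just short of the hole at (297,287). I'll cast both to positions.

Run:
```python
from m import *
f=np.load('pics/w6.png.npz'); p,d,K,R,t=[f[k] for k in('p','d','K','R','t')]
s=sense(); Rt=Rn.from_rotvec(s['ee_rot']).as_matrix(); tp=s['tool_pos']
T=lambda X:((X-tp)@Rt).round(2)
h=cv2.cvtColor(p,cv2.COLOR_BGR2HSV).astype(int); P=wcloud(d,K,R,t); Q=(P-tp)@Rt
v,u=np.mgrid[:420,:560]
g=(h[...,0]>18)&(h[...,0]<34)&(h[...,1]>110)&(P[...,2]>58)&(P[...,2]<100)&(u>250)&(u<320)&(v>195)&(v<235)
for r in range(203,226,2):
    m=g[r]; 
    if m.any(): print(r,u[r][m].min(),u[r][m].max(),np.median(Q[r][m],0).round(1),np.median(P[r][m][:,2]).round(1))
hm=(u>265)&(u<302)&(v>186)&(v<212)&(h[...,2]<85)&~g
n,l,st,c=cv2.connectedComponentsWithStats(hm.astype(np.uint8)); i=1+np.argmax(st[1:,4]); print(st[i],c[i])
x,y,w,hh,_=st[i]
print('hole',T(wplane(x+w/2-.5,y+hh/2-.5,np.float64(45.1),K,R,t)), 'L/R',T(wplane(x,y+hh/2,np.float64(45.1),K,R,t)),T(wplane(x+w-1,y+hh/2,np.float64(45.1),K,R,t)))
b=(abs(P[...,2]-45.1)<3)&(v<235)&(v>155)&(u>235)&(u<330)
q=Q[b][:,:2]; print('block x,y ext',np.percentile(q,[.3,99.7],axis=0).round(1))
print(K[:2,2])
```

```text
211 285 286 [25.4 -0.4 20.4] 76.3
[274 195  20  14 171] [283.73099415 201.94152047]
hole [22.25 -1.68 51.56] L/R [21.93 -7.57 51.54] [21.93  4.21 51.57]
block x,y ext [[  1.5 -26.8]
 [ 45.1  22.7]]
[285.98477517 212.55787584]
```

Request:
move_arm([
  [0,-0.007,0.03],
  [0,-0.007,0.07],
  [0,-0.007,0.1],
  [0,-0.007,0.106],
  [0,-0.007,0.106],
], turn=[0,0,0,0,0])

```text
clock: 5.6
tool_pos: [521.2, 149.5, 68.5]
ee_rot: [-2.406, -2.019, 0.002]
force: [-0.1, -0.3, -1.2]
finger_gap: 0.159
grasp_force: 58.6
```

Request:
move_arm([
  [0,0,0.004],
  [0,0,0.008],
  [0,0,0.008],
], turn=[0,0,0])

```text
clock: 5.9
tool_pos: [521.6, 149.7, 67.1]
ee_rot: [-2.407, -2.019, -0.0]
force: [0.9, -0.2, -0.8]
finger_gap: 0.166
grasp_force: 58.6
```

Run:
```python
from m import *
a=grab('wrist','w7.png'); meas(*a)
plan([506,69,99],79.2); cv2.imwrite('pics/w7c.png',cv2.resize(a[0][150:330,190:390],None,fx=3,fy=3))
```

```text
red 1747 [[-6.1, -6.3, -23.9], [7.2, 0.2, -17.2], [15.8, 6.5, -2.7]]
finger 1 1519 [[-8.6, 6.9, -44.4], [8.9, 10.9, -28.8], [13.1, 24.4, -7.1]]
finger -1 1526 [[-8.1, -24.1, -44.6], [9.1, -10.6, -29.0], [13.3, -6.6, -7.2]]
t 5.95 pos [521.6 149.7  67.1] yaw 80.0 tilt [ 0.  0. -1.] gap 0.161 F [-0.1  0.1 -0.9] gf 58.6
j [-0.64  0.47  0.44  1.77 -0.24  0.96 -0.28] shift [-0.3286 -0.0054 -0.1275] turn 0.0067
```

View pics/w7c.png

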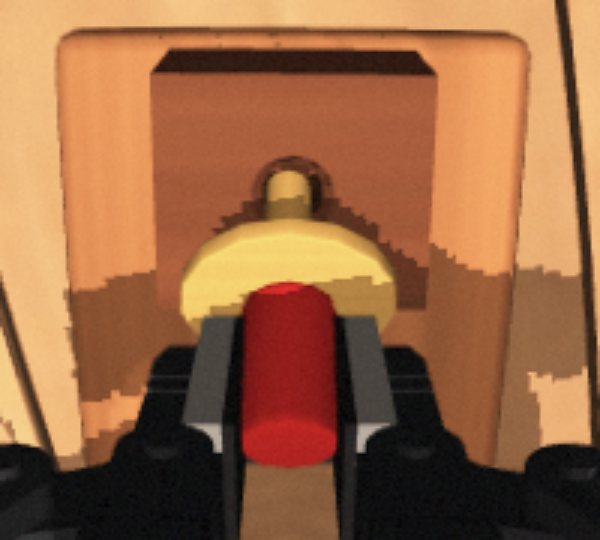

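Stem tip (288,175) is inside the hole mouth (292,185) with no contact force. I'll go 2 mm deeper, then begin pivoting it upright.

Request:
move_arm([
  [0,0.002,0.004],
  [0,0.002,0.008],
], turn=[0,0])

```text
clock: 6.15
tool_pos: [522.4, 149.8, 65.3]
ee_rot: [2.407, 2.019, 0.001]
force: [-0.8, -0.2, 0.5]
finger_gap: 0.161
grasp_force: 58.6
```

Request:
move_arm([
  [0.007,0,-0.003],
  [0.0144,0,-0.006],
  [0.0216,0,-0.008],
  [0.0288,0,-0.01],
  [0.0288,0,-0.01],
], turn=[0,0,0,0,0])

```text
clock: 6.65
tool_pos: [522.5, 152.4, 66.6]
ee_rot: [2.406, 2.015, -0.009]
force: [-0.9, -6.2, -3.1]
finger_gap: 0.162
grasp_force: 58.5
```

Run:
```python
from m import *
a=grab('wrist','w8.png'); meas(*a)
plan([506,69,99],79.2); cv2.imwrite('pics/w8c.png',cv2.resize(a[0][150:330,190:390],None,fx=3,fy=3))
```

```text
red 1735 [[-6.2, -6.3, -24.0], [7.2, 0.2, -17.3], [15.3, 6.6, -2.3]]
finger 1 1562 [[-22.6, 5.7, -44.5], [8.3, 10.6, -28.1], [13.2, 23.8, 3.2]]
finger -1 1564 [[-22.3, -23.8, -44.5], [8.3, -10.3, -28.3], [13.0, -5.6, 3.0]]
t 6.7 pos [522.5 152.3  66.5] yaw 79.86 tilt [-0.003 -0.006 -1.   ] gap 0.16 F [-0.1 -6.5 -3.1] gf 58.5
j [-0.65  0.48  0.44  1.76 -0.24  0.97 -0.29] shift [-0.3405 -0.0064 -0.1276] turn 0.0055
```

Request:
move_arm([
  [0.012,0,-0.002],
  [0.024,0,-0.004],
  [0.036,0,-0.004],
  [0.044,0,-0.003],
  [0.044,0,-0.003],
], turn=[0,0,0,0,0])

```text
clock: 7.2
tool_pos: [523.5, 155.9, 67.6]
ee_rot: [2.407, 2.007, -0.023]
force: [-3.0, -15.8, 4.0]
finger_gap: 0.162
grasp_force: 59.5
```

Run:
```python
from m import *
a=grab('wrist','w9.png'); meas(*a)
plan([506,69,99],79.2); cv2.imwrite('pics/w9c.png',cv2.resize(a[0][150:330,190:390],None,fx=3,fy=3))
```

```text
red 1703 [[-7.3, -6.2, -24.0], [6.3, 0.2, -17.7], [13.9, 6.5, -2.0]]
finger 1 1516 [[-8.0, 7.0, -44.6], [8.7, 11.0, -28.9], [13.0, 24.3, -7.0]]
finger -1 1512 [[-8.2, -24.0, -44.6], [9.1, -10.6, -28.8], [13.2, -6.5, -6.8]]
t 7.25 pos [523.5 155.9  67.6] yaw 79.64 tilt [-0.006 -0.015 -1.   ] gap 0.164 F [ -3.  -15.7   4.4] gf 59.5
j [-0.66  0.48  0.45  1.74 -0.23  0.98 -0.31] shift [-0.3565 -0.0069 -0.1198] turn 0.0037
```

View pics/w9c.png

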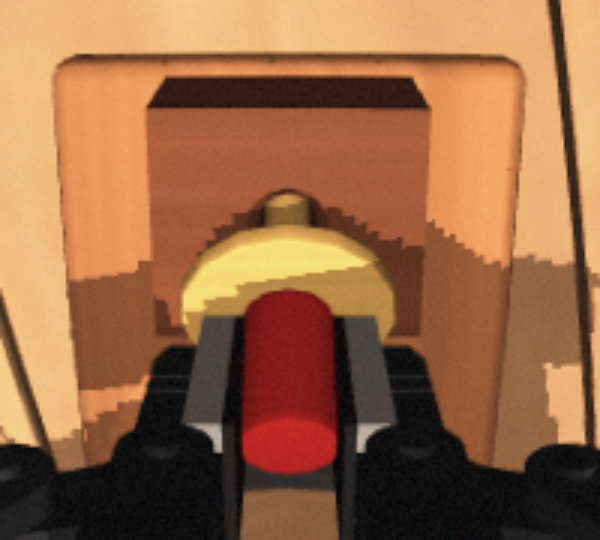

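The pin has begun to rotate (~4°) at 16 N with the stem captive in the hole, so I'm continuing the arc.

Request:
move_arm([
  [0.012,0,-0.001],
  [0.024,0,-0.002],
  [0.036,0,-0.002],
  [0.048,0,-0.002],
  [0.048,0,-0.002],
], turn=[0,0,0,0,0])

```text
clock: 7.75
tool_pos: [526.6, 170.7, 68.9]
ee_rot: [2.406, 2.01, -0.016]
force: [-3.1, -11.9, 5.2]
finger_gap: 0.158
grasp_force: 62.4
```

Run:
```python
from m import *
a=grab('wrist','w10.png'); meas(*a)
plan([506,69,99],79.2)
```

```text
red 1500 [[-10.7, -6.0, -25.3], [1.8, 0.2, -22.0], [6.0, 6.3, -1.5]]
finger 1 1538 [[-7.2, 6.9, -44.6], [8.4, 10.8, -28.6], [13.2, 24.0, -6.7]]
finger -1 1534 [[-7.4, -23.8, -44.5], [8.5, -10.5, -28.8], [13.1, -6.5, -6.8]]
t 7.8 pos [526.6 170.7  68.9] yaw 79.73 tilt [-0.004 -0.011 -1.   ] gap 0.16 F [ -2.5 -11.7   5.9] gf 62.4
j [-0.68  0.49  0.44  1.73 -0.23  0.98 -0.33] shift [-0.4165 -0.0089 -0.1155] turn 0.0044
```

```bash
cat >> m.py <<'E'
def disc(P,Q,h):
    s=sense(); v,u=np.mgrid[:420,:560]
    m=(h[...,0]>18)&(h[...,0]<34)&(h[...,1]>130)&(abs(Q[...,0])<40)&(abs(Q[...,1])<22)&(P[...,2]>48)&(P[...,2]<130)&(Q[...,2]>-25)
    m=cv2.erode(m.astype(np.uint8),np.ones((3,3)))>0; q=P[m]; 
    for _ in range(4):
        c=q.mean(0); n=np.linalg.svd(q-c,full_matrices=False)[2][2]; n*=np.sign(n[2]); r=abs((q-c)@n); q=q[r<max(1.,np.percentile(r,85))] if len(q)>40 else q
    print('disc n',n.round(3),'tilt deg',np.degrees(np.arccos(n[2])).round(1),'toolframe c',q.shape,((c-s['tool_pos'])@Rn.from_rotvec(s['ee_rot']).as_matrix()).round(1),'z',c[2].round(1))
E
python3 - <<'E'
from m import *
for n in('w7','w9','w10'):
    f=np.load(f'pics/{n}.png.npz'); disc(*meas(*[f[k] for k in('p','d','K','R','t')]))
f=np.load('pics/w10.png.npz'); cv2.imwrite('pics/w10c.png',cv2.resize(f['p'][150:330,190:390],None,fx=3,fy=3))
E
```

```text
red 1747 [[-27.9, -7.6, -21.8], [-14.6, -1.1, -15.2], [-5.8, 5.3, -0.8]]
finger 1 1611 [[-23.2, 5.7, -44.7], [-10.7, 10.6, -28.8], [-8.1, 26.2, -5.5]]
finger -1 1605 [[-23.0, -28.5, -44.7], [-10.8, -12.9, -28.5], [-8.2, -7.9, -5.8]]
disc n [-0.082 -0.493  0.866] tilt deg 30.0 toolframe c (749, 3) [-2.6 -4.1 -1.5] z 70.5
red 1703 [[-22.3, -6.6, -22.5], [-8.8, -0.2, -16.2], [-1.2, 6.1, -0.4]]
finger 1 1645 [[-22.2, 6.6, -44.7], [-5.3, 11.0, -28.9], [-1.1, 25.9, -6.1]]
finger -1 1661 [[-22.7, -26.6, -44.7], [-4.9, -11.3, -29.0], [-1.0, -6.9, -6.0]]
disc n [-0.041 -0.507  0.861] tilt deg 30.6 toolframe c (115, 3) [ 3.4 -6.3 -1.2] z 70.1
red 1500 [[-10.7, -6.0, -25.3], [1.8, 0.2, -22.0], [6.0, 6.3, -1.5]]
finger 1 1538 [[-7.2, 6.9, -44.6], [8.4, 10.8, -28.6], [13.2, 24.0, -6.7]]
finger -1 1534 [[-7.4, -23.8, -44.5], [8.5, -10.5, -28.8], [13.1, -6.5, -6.8]]m.py:20: RuntimeWarning: Mean of empty slice.
  c=q.mean(0); n=np.linalg.svd(q-c,full_matrices=False)[2][2]; n*=np.sign(n[2]); r=abs((q-c)@n); q=q[r<max(1.,np.percentile(r,85))] if len(q)>40 else q
  ret = um.true_divide(
Traceback (most recent call last):
  File "m.py", line 20, in disc
    c=q.mean(0); n=np.linalg.svd(q-c,full_matrices=False)[2][2]; n*=np.sign(n[2]); r=abs((q-c)@n); q=q[r<max(1.,np.percentile(r,85))] if len(q)>40 else q
                   ~~~~~~~~~~~~~~~~~~~~~~~~~~~~~~~~~~~~~~~~~^^^
IndexError: index 2 is out of bounds for axis 0 with size 0
```

```bash
cat >> m.py <<'E'
def knobtop(p,d,K,R,t):
    """tilt of knob from its side: front generatrix points per height slice, and top-face plane"""
    P=wcloud(d,K,R,t); h=cv2.cvtColor(p,cv2.COLOR_BGR2HSV).astype(int); s=sense(); Rt=Rn.from_rotvec(s['ee_rot']).as_matrix(); Q=(P-s['tool_pos'])@Rt
    red=((h[...,0]<6)|(h[...,0]>174))&(h[...,1]>170)&(h[...,2]>60); red=cv2.erode(red.astype(np.uint8),np.ones((3,3)))>0
    W=P[red]; zt=np.percentile(W[:,2],99); pts=W
    best=0; rng=np.random.default_rng(0)
    for _ in range(400):
        a,b,c=pts[rng.integers(len(pts),size=3)]; n=np.cross(b-a,c-a); L=np.linalg.norm(n)
        if L<20: continue
        n/=L; n*=np.sign(n[2])
        if n[2]<.75: continue
        k=(abs((pts-a)@n)<.6); 
        if k.sum()>best: best=k.sum(); K_=k
    q=pts[K_]; c=q.mean(0); n=np.linalg.svd(q-c,full_matrices=False)[2][2]; n*=np.sign(n[2])
    print('top n',best,n.round(3),'tilt',np.degrees(np.arccos(n[2])).round(1),'c',c.round(1),'tool c',((c-s['tool_pos'])@Rt).round(1))
    f=pts[~K_]; f=f[f[:,2]<zt-3]
    zs=np.arange(f[:,2].min()+1,f[:,2].max(),2.); g=[(z,np.percentile((f[abs(f[:,2]-z)<1.2])@Rt[:,0],95)) for z in zs if (abs(f[:,2]-z)<1.2).sum()>8]
    g=np.array(g)
    if len(g)>2: print('side tilt',np.degrees(np.arctan(np.polyfit(g[:,0],g[:,1],1)[0])).round(1),len(g),'zrange',g[0,0].round(1),g[-1,0].round(1))
E
python3 - <<'E'
from m import *
for n in('w7','w9','w10'):
    f=np.load(f'pics/{n}.png.npz'); knobtop(*[f[k] for k in('p','d','K','R','t')])
E
```

```text
top n 327 [-0.04  -0.407  0.913] tilt 24.1 c [521.4 149.   88.7] tool c [-22.6  -1.3 -19.5]
side tilt -28.5 9 zrange 70.5 86.5
top n 338 [-0.092 -0.328  0.94 ] tilt 19.9 c [523.2 155.7  89.9] tool c [-15.6  -0.7 -20.8]
side tilt -23.7 10 zrange 70.2 88.2
top n 468 [ 0.002 -0.088  0.996] tilt 5.1 c [526.2 167.3  92.9] tool c [ -3.7   0.2 -23.9]
side tilt -9.0 11 zrange 71.2 91.2
```

Request:
move_arm([
  [0.01,0,0],
  [0.02,0,0.004],
  [0.026,0,0.012],
  [0.026,0,0.02],
  [0.026,0,0.02],
], turn=[0,0,0,0,0])

```text
clock: 8.3
tool_pos: [527.1, 174.6, 63.7]
ee_rot: [2.407, 2.007, -0.021]
force: [-3.5, -15.3, 6.4]
finger_gap: 0.165
grasp_force: 63.5
```

Run:
```python
from m import *
a=grab('wrist','w11.png'); meas(*a); knobtop(*a); plan([524,169,60],79.6)
```

```text
red 1292 [[-11.4, -5.9, -25.6], [0.3, 0.2, -23.8], [4.3, 6.2, -2.4]]
finger 1 1614 [[-7.3, 5.8, -44.6], [8.1, 10.6, -27.8], [13.2, 23.9, -5.4]]
finger -1 1623 [[-7.4, -23.5, -44.6], [8.0, -10.0, -27.4], [13.1, -5.0, -4.3]]
top n 465 [ 0.014 -0.074  0.997] tilt 4.3 c [526.8 170.7  88.4] tool c [ -4.2   0.3 -24.6]
side tilt -4.8 11 zrange 65.8 85.8
t 8.35 pos [527.1 174.6  63.7] yaw 79.65 tilt [-0.006 -0.014 -1.   ] gap 0.162 F [ -3.1 -14.4   6.5] gf 63.5
j [-0.68  0.5   0.44  1.72 -0.24  0.98 -0.33] shift [-0.0239 -0.0081  0.0151] turn 0.0004
```

Request:
move_arm([
  [-0.01,0,0.01],
  [-0.02,0,0.02],
  [-0.025,0,0.032],
  [-0.025,0,0.044],
  [-0.025,0,0.05],
], turn=[0,0,0,0,0])

```text
clock: 8.85
tool_pos: [526.9, 173.6, 52.0]
ee_rot: [2.407, 2.013, -0.01]
force: [-4.5, -9.1, 13.9]
finger_gap: 0.161
grasp_force: 64.0
```

Run:
```python
from m import *
a=grab('wrist','w12.png'); meas(*a); knobtop(*a); plan([524,169,60],79.6)
```

```text
red 1369 [[-11.3, -5.9, -25.7], [0.8, 0.2, -23.5], [4.7, 6.3, -2.3]]
finger 1 1622 [[-7.0, 6.2, -44.5], [8.3, 10.8, -27.5], [14.0, 24.4, 6.6]]
finger -1 1651 [[-7.3, -24.0, -44.5], [8.1, -10.3, -27.1], [20.4, -5.2, 7.0]]
top n 452 [ 0.003 -0.101  0.995] tilt 5.8 c [526.2 169.4  76.6] tool c [ -4.5   0.1 -24.5]
side tilt -6.9 11 zrange 54.5 74.5
t 8.9 pos [526.9 173.6  52. ] yaw 79.8 tilt [-0.003 -0.007 -1.   ] gap 0.164 F [-3.4 -9.1  6.7] gf 63.8
j [-0.67  0.51  0.43  1.74 -0.25  0.95 -0.32] shift [-0.0205 -0.008  -0.0316] turn 0.0017
```

Request:
move_arm([
  [0,0,0.01],
  [0,0,0.02],
  [0,0,0.03],
  [0,0,0.03],
], turn=[0,0,0,0])

```text
clock: 9.3
tool_pos: [529.2, 177.8, 48.5]
ee_rot: [2.408, 2.016, 0.004]
force: [-7.3, -5.9, 22.8]
finger_gap: 0.161
grasp_force: 82.6
```

Run:
```python
from m import *
a=grab('wrist','w13.png'); knobtop(*a); plan([524,169,60],79.6)
```

```text
top n 480 [ 0.043 -0.009  0.999] tilt 2.5 c [528.5 172.8  75.1] tool c [ -5.2   0.4 -26.6]
side tilt -0.0 11 zrange 53.4 73.4
t 9.35 pos [529.2 177.9  48.5] yaw 79.88 tilt [ 0.003  0.    -1.   ] gap 0.158 F [-6.3 -5.5 23.2] gf 82.6
j [-0.67  0.52  0.43  1.74 -0.26  0.93 -0.31] shift [-0.0387 -0.014  -0.0459] turn 0.0023
```

Request:
move_arm([
  [-0.008,0,-0.01],
  [-0.01,0,-0.02],
  [-0.01,0,-0.02],
], turn=[0,0,0])

```text
clock: 9.65
tool_pos: [527.0, 178.0, 49.0]
ee_rot: [-2.406, -2.019, -0.002]
force: [-1.1, 0.3, -1.2]
finger_gap: 0.162
grasp_force: 73.0
```

Run:
```python
from m import *
a=grab('wrist','w14.png'); knobtop(*a); plan([524,169,60],79.6)
```

```text
top n 509 [-0.018  0.003  1.   ] tilt 1.1 c [526.2 173.   75.4] tool c [ -5.    0.2 -26.7]
side tilt -0.4 11 zrange 53.5 73.5
t 9.7 pos [526.8 178.   48.7] yaw 80.04 tilt [ 0.     0.001 -1.   ] gap 0.16 F [-0.8  0.7  3.1] gf 73.7
j [-0.67  0.52  0.43  1.74 -0.26  0.94 -0.31] shift [-0.0373 -0.005  -0.0451] turn 0.0037
```

Request:
move_arm([
  [0,0,0],
  [0,0,0],
  [0,0,0],
  [0,0,0],
  [0,0,0],
], turn=[0,0,0,0,0], gripper=-1)

```text
clock: 10.2
tool_pos: [526.9, 177.1, 48.7]
ee_rot: [-2.407, -2.019, 0.0]
force: [-0.5, 0.6, 0.2]
finger_gap: 0.984
grasp_force: 0.0
```

Request:
move_arm([
  [0,0,-0.1],
  [0,0,-0.2],
  [0,0,-0.32],
  [-0.15,0,-0.36],
  [-0.32,0,-0.36],
], turn=[0,0,0,0,0])

```text
clock: 10.7
tool_pos: [514.9, 99.8, 141.1]
ee_rot: [2.4, 2.024, 0.009]
force: [-0.4, -1.4, 0.7]
finger_gap: 0.999
grasp_force: 0.0
```

Request:
move_arm([
  [0,0,0],
  [0,0,0],
  [0,0,0],
], turn=[0,0,0])

```text
clock: 11.0
tool_pos: [513.0, 99.5, 138.7]
ee_rot: [-2.405, -2.02, -0.001]
force: [0.5, -0.5, 0.2]
finger_gap: 1.002
grasp_force: 0.0
```

Run:
```python
from m import *
a=grab('wrist','w15.png'); P,Q,h=meas(*a); knobtop(*a); plan([524,169,60],79.6)
v,u=np.mgrid[:420,:560]
roll=(P[...,2]>58)&(P[...,2]<104)&(abs(Q[...,1])<38)&(Q[...,0]>-45)&(Q[...,0]<45)&(h[...,2]>80)
print('roll',roll.sum(),np.percentile(Q[roll],[1,50,99],axis=0).round(1).tolist())
# widest y by height band
for z in range(60,100,5):
    m=roll&(abs(P[...,2]-z)<2.5)
    if m.sum()>20: print(z,m.sum(),np.percentile(Q[m][:,1],[1,99]).round(1),np.percentile(Q[m][:,0],[1,99]).round(1))
cv2.imwrite('pics/w15c.png',cv2.resize(a[0],(800,600)))
```

```text
red 233 [[66.3, -6.6, 62.4], [71.4, 1.6, 63.7], [80.4, 7.3, 65.4]]
finger 1 1715 [[-9.5, 42.6, -44.6], [6.9, 43.2, -33.0], [11.8, 55.8, -16.5]]
finger -1 1730 [[-9.7, -55.2, -44.5], [6.9, -42.6, -32.9], [11.7, -42.0, -16.3]]
block 2535 [527.9 174.9  45.5] ((75.03157043457031, 0.8588085174560547), (40.45578384399414, 50.53603744506836), 0.7331125140190125)
top n 199 [ 0.039 -0.025  0.999] tilt 2.7 c [525.9 172.   75.1] tool c [73.3  0.4 63.5]
t 11.05 pos [512.9  99.8 138.6] yaw 80.12 tilt [-0.     0.001 -1.   ] gap 1.0 F [0.3 0.1 0. ] gf 0.0
j [-0.61  0.35  0.49  1.74 -0.18  1.1  -0.23] shift [ 0.2801 -0.0037  0.3144] turn 0.0043
roll 6142 [[-24.9, -26.5, 41.6], [8.1, 0.3, 53.6], [31.4, 27.0, 74.0]]
60 30 [-27.5  28.1] [12.5 31.5]
65 138 [-27.1  27.7] [ 8.9 31.8]
70 531 [-26.5  27.2] [-28.8  32.6]
75 855 [-26.3  27.1] [-22.3  30.2]
80 944 [-27.1  28. ] [-14.   27.2]
85 1292 [-26.6  26.8] [-16.2  24.5]
90 1577 [-21.9  22.6] [-21.5  21.4]
95 746 [-14.2  13.8] [-15.3  18.9]
```

View pics/w15c.png

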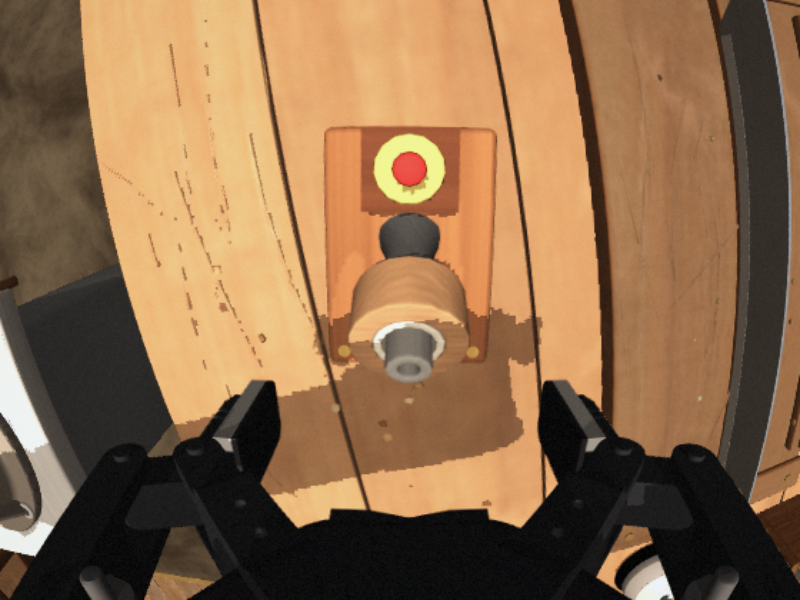

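Pin stands upright in the block (410,168), and the roll at (408,320) is centred between the fingers. Next I grip the roll.

Request:
move_arm([
  [-0.004,0,0.1],
  [-0.004,0,0.2],
  [-0.004,0,0.3],
  [-0.004,0,0.36],
  [-0.004,0,0.36],
], turn=[0,0,0,0,0])

```text
clock: 11.55
tool_pos: [510.5, 98.5, 46.1]
ee_rot: [-2.402, -2.02, 0.008]
force: [-0.3, -0.1, -0.1]
finger_gap: 1.001
grasp_force: 0.0
```

Request:
move_arm([
  [0,0,0],
  [0,0,0],
  [0,0,0],
  [0,0,0],
  [0,0,0],
], turn=[0,0,0,0,0], gripper=1)

```text
clock: 12.05
tool_pos: [514.3, 97.7, 50.3]
ee_rot: [2.406, 2.019, 0.005]
force: [-0.3, 0.1, 6.6]
finger_gap: 0.67
grasp_force: 64.5
```

Run:
```python
from m import *
a=grab('wrist','w16.png'); P,Q,h=meas(*a); knobtop(*a); plan([524,169,60],79.6)
```

```text
red 646 [[68.3, -8.2, -25.9], [73.1, -0.5, -24.5], [82.4, 5.6, -23.0]]
finger 1 1664 [[-9.0, 8.5, -43.9], [7.9, 29.6, -32.4], [12.2, 41.7, -11.9]]
finger -1 1588 [[-8.9, -41.1, -43.9], [7.9, -29.3, -32.4], [12.2, -12.0, -11.6]]
block 6535 [528.1 173.7  45.4] ((76.22959899902344, -1.041452407836914), (42.57476043701172, 50.35881042480469), 0.1735718548297882)
top n 749 [ 0.016 -0.012  1.   ] tilt 1.2 c [526.  172.   75.1] tool c [ 75.3  -1.3 -24.7]
t 12.1 pos [514.2  97.7  50.3] yaw 80.0 tilt [ 0.003  0.001 -1.   ] gap 0.673 F [0.3 0.3 5. ] gf 64.5
j [-0.57  0.46  0.46  1.84 -0.25  0.9  -0.17] shift [ 0.2877 -0.011  -0.0385] turn 0.0034
```

Request:
move_arm([
  [-0.01,0,-0.0173],
  [-0.022,0,-0.038],
  [-0.034,0,-0.059],
  [-0.048,0,-0.083],
  [-0.062,0,-0.1074],
], turn=[0,0,0,0,0])

```text
clock: 12.6
tool_pos: [510.0, 81.5, 76.1]
ee_rot: [2.407, 2.019, -0.0]
force: [1.2, -0.8, -1.2]
finger_gap: 0.672
grasp_force: 64.1
```

Request:
move_arm([
  [-0.014,0,-0.0242],
  [-0.028,0,-0.0485],
  [-0.042,0,-0.0727],
  [-0.056,0,-0.097],
  [-0.07,0,-0.1212],
], turn=[0,0,0,0,0])

```text
clock: 13.1
tool_pos: [507.1, 64.5, 106.5]
ee_rot: [2.407, 2.019, 0.0]
force: [0.8, 0.7, -1.0]
finger_gap: 0.673
grasp_force: 64.1
```

Run:
```python
from m import *
T=np.load('pics/top0.png.npz'); p=T['p']; h=cv2.cvtColor(p,cv2.COLOR_BGR2HSV).astype(int)
X=cloud(T['d'],T['K'],T['R'],T['t']); q=X[188:248,294:362]; 
for lo,hi in((12,20),(2.5,8)):
    m=((q[...,2]>lo)&(q[...,2]<hi)).astype(np.uint8); n,l,st,c=cv2.connectedComponentsWithStats(m)
    for i in np.argsort(-st[1:,4])[:2]+1:
        w=q[l==i]; print(lo,st[i],np.median(w,0).round(1),np.percentile(w,[1,99],axis=0).round(1).tolist(),cv2.minAreaRect(w[:,:2].astype(np.float32)))
# colour: tray pale yellow vs table
b=p[188:248,294:362].astype(int); print('tray bgr',p[217,327],'table',p[217,370],p[180,340])
for uv in((302.5,193),(352.5,193),(302.5,242),(352.5,242)): print(onplane(*uv,16,T['K'],T['R'],T['t']).round(1))
a=grab('wrist','w17.png'); P,Q,h=meas(*a); plan([540,-226,110])
```

```text
12 [ 8 24  2 22 30] [ 518.  -149.2   15.1] [[484.2, -149.6, 12.2], [550.7, -146.0, 18.8]] ((517.8411865234375, -147.7655792236328), (67.6163101196289, 3.4019675254821777), 0.28570038080215454)
12 [57 38  2 15 21] [ 483.6 -301.    15.2] [[465.3, -304.2, 12.4], [508.5, -300.3, 19.6]] ((487.0155029296875, -302.30029296875), (3.880469799041748, 44.68640899658203), 89.85055541992188)
2.5 [   9    5   49   49 1112] [ 535.7 -229.5    4.9] [[465.2, -299.8, 2.6], [613.1, -155.9, 7.9]] ((538.6223754882812, -226.59588623046875), (155.82594299316406, 153.75), 0.29604509472846985)
2.5 [10 24  4  5  9] [ 547.4 -159.3    4. ] [[540.9, -162.2, 3.1], [553.6, -153.0, 5.9]] ((547.115966796875, -157.7548828125), (12.890341758728027, 9.476436614990234), 0.04602083936333656)
tray bgr [127 233 239] table [ 81 172 239] [ 73 168 237]
[ 613.1 -147.3   16. ]
[ 615.5 -307.2   16. ]
[ 456.  -148.1   16. ]
[ 458.3 -305.    16. ]
red 267 [[102.6, -8.3, 31.3], [110.4, -0.3, 32.7], [116.7, 5.9, 34.8]]
finger 1 1552 [[-7.4, 26.5, -43.9], [8.7, 29.0, -31.5], [13.0, 40.9, -11.2]]
finger -1 1494 [[-7.7, -42.1, -44.0], [8.5, -30.3, -31.9], [12.9, -28.3, -11.5]]
block 3708 [526.6 169.3  45.4] ((109.86335754394531, -0.9187641143798828), (44.719669342041016, 50.202972412109375), 0.1895289123058319)
t 13.15 pos [507.8  63.7 107.5] yaw 79.94 tilt [ 0.002 -0.    -1.   ] gap 0.667 F [ 0.5 -0.5 -0.4] gf 64.2
j [-0.55  0.36  0.5   1.81 -0.2   1.01 -0.15] shift [-1.1184  0.3295 -0.0097] turn None
```

Request:
move_arm([
  [-0.1,0.03,-0.08],
  [-0.22,0.06,-0.12],
  [-0.34,0.096,-0.12],
  [-0.46,0.13,-0.12],
  [-0.565,0.16,-0.12],
], turn=[0,0,0,0,0])

```text
clock: 13.65
tool_pos: [522.0, -83.1, 136.2]
ee_rot: [2.407, 2.018, 0.0]
force: [0.0, 0.7, -1.3]
finger_gap: 0.676
grasp_force: 64.3
```

Request:
move_arm([
  [-0.12,0.034,0],
  [-0.24,0.068,0],
  [-0.36,0.1,0],
  [-0.48,0.136,0],
  [-0.565,0.16,0],
], turn=[0,0,0,0,0])

```text
clock: 14.15
tool_pos: [536.4, -230.1, 136.0]
ee_rot: [2.408, 2.016, -0.002]
force: [0.7, -1.0, -1.3]
finger_gap: 0.672
grasp_force: 64.3
```

Request:
move_arm([
  [0,0,0.08],
  [0,0,0.16],
  [0,0,0.24],
  [0,0,0.32],
  [0,0,0.32],
], turn=[0,0,0,0,0])

```text
clock: 14.65
tool_pos: [534.3, -225.7, 52.9]
ee_rot: [-2.402, -2.015, 0.005]
force: [-0.2, -0.4, -0.0]
finger_gap: 0.667
grasp_force: 64.4
```

```bash
cat > tr.py <<'E'
from m import *
def tray(a):
    P,Q,h=meas(*a); plan([537,-226,40])
    fl=(P[...,2]>3)&(P[...,2]<9)&(abs(P[...,0]-537)<110)&(abs(P[...,1]+226)<110)
    rim=(P[...,2]>14.5)&(P[...,2]<19)&(abs(P[...,0]-537)<110)&(abs(P[...,1]+226)<110)
    for n,m in(('floor',fl),('rim',rim)): print(n,m.sum(),np.percentile(P[m],[1,99],axis=0).round(1).tolist(),'med z',np.median(P[m][:,2]).round(1))
    b=(abs(Q[...,1])<26)&(abs(Q[...,0])<45)&(h[...,2]>70)&(Q[...,2]>-45)&(P[...,2]>12)
    pts=P[b]; print('roll pts',b.sum(),np.percentile(Q[b],[1,50,99],axis=0).round(1).tolist())
    rng=np.random.default_rng(0); best=0
    for _ in range(500):
        i,j,k=pts[rng.integers(len(pts),size=3)]; n=np.cross(j-i,k-i); L=np.linalg.norm(n)
        if L<80: continue
        n/=L; n*=np.sign(n[2]); 
        if n[2]<.6: continue
        w=abs((pts-i)@n)<.7
        if w.sum()>best: best=w.sum(); B=w
    q=pts[B]; c=q.mean(0); n=np.linalg.svd(q-c,full_matrices=False)[2][2]; n*=np.sign(n[2])
    print('roll face',best,n.round(3),'tilt',np.degrees(np.arccos(n[2])).round(1),'c',c.round(1),np.percentile(q,[1,99],axis=0).round(1).tolist())
E
python3 -c "
from tr import *
tray(grab('wrist','w18.png'))"
```

```text
Traceback (most recent call last):
  File "tr.py", line 3, in tray
    P,Q,h=meas(*a); plan([537,-226,40])
          ~~~~^^^^
  File "m.py", line 8, in meas
    print('red',red.sum(),pc(red));
                          ~~^^^^^
  File "m.py", line 7, in <lambda>
    pc=lambda m:np.percentile(Q[m],[2,50,98],axis=0).round(1).tolist()
                ~~~~~~~~~~~~~^^^^^^^^^^^^^^^^^^^^^^^
IndexError: index -1 is out of bounds for axis 0 with size 0
```

```bash
sed -i "s/    print('red',red.sum(),pc(red)); /    if red.sum()>20: print('red',red.sum(),pc(red))/" m.py
python3 -c "
from tr import *
tray(grab('wrist','w18.png'))"
```

```text
finger 1 1815 [[-7.6, 22.7, -43.6], [9.0, 28.5, -30.2], [13.8, 40.3, -11.0]]
finger -1 1691 [[-7.7, -42.6, -44.1], [8.6, -30.8, -31.0], [12.8, -26.4, -10.7]]
t 14.75 pos [ 536.8 -227.2   56. ] yaw 80.01 tilt [-0.001  0.    -1.   ] gap 0.669 F [ 0.5 -0.5 -0.4] gf 64.4
j [-0.01  0.58  0.54  1.66 -0.34  1.    0.47] shift [0.0049 0.     0.064 ] turn None
floor 33784 [[466.4, -286.4, 4.4], [616.8, -147.7, 7.9]] med z 6.2
rim 6076 [[462.4, -301.2, 14.6], [636.0, -127.9, 18.5]] med z 16.8
roll pts 13536 [[-24.8, -25.1, -42.3], [17.1, -0.6, -29.2], [33.6, 24.7, -12.5]]
roll face 4375 [-0.086 -0.487  0.869] tilt 29.6 c [ 536.4 -228.    87.3] [[510.8, -254.1, 72.3], [561.1, -207.4, 98.6]]
```

Roll is still held at 29.6° tilt over the tray. Its lowest edge is about 39 mm above the floor, so I'm lowering it.

Request:
move_arm([
  [0,0,0.05],
  [0,0,0.1],
  [0,0,0.13],
  [0,0,0.148],
  [0,0,0.148],
], turn=[0,0,0,0,0])

```text
clock: 15.25
tool_pos: [536.4, -227.1, 18.2]
ee_rot: [-2.406, -2.019, 0.001]
force: [-0.5, 0.3, -1.1]
finger_gap: 0.667
grasp_force: 64.4
```

Request:
move_arm([
  [0.004,0,0.008],
  [0.01,0,0.016],
  [0.016,0,0.024],
  [0.022,0,0.032],
  [0.022,0,0.032],
], turn=[0,0,0,0,0])

```text
clock: 15.75
tool_pos: [537.6, -226.3, 16.3]
ee_rot: [2.405, 2.014, -0.002]
force: [-8.7, 0.2, 24.5]
finger_gap: 0.669
grasp_force: 66.7
```

```bash
python3 -c "
from tr import *
tray(grab('wrist','w19.png'))"
```

```text
finger 1 1855 [[-7.9, 22.3, -43.8], [9.0, 29.3, -31.1], [15.1, 41.6, -12.1]]
finger -1 1804 [[-21.6, -69.4, -44.0], [7.9, -29.9, -31.2], [12.2, -24.5, 5.2]]
t 15.8 pos [ 537.6 -226.3   16.3] yaw 79.86 tilt [ 0.002 -0.004 -1.   ] gap 0.667 F [-8.7  0.5 24. ] gf 66.7
j [ 0.    0.62  0.52  1.7  -0.37  0.92  0.49] shift [ 0.0004 -0.0023 -0.0948] turn None
floor 47075 [[466.3, -290.4, 4.5], [617.2, -147.3, 7.9]] med z 6.1
rim 7620 [[462.7, -258.9, 14.7], [636.2, -124.4, 18.5]] med z 16.8
roll pts 13713 [[-26.2, -24.8, -43.4], [16.3, 0.2, -30.4], [32.9, 24.9, -13.7]]
roll face 4729 [-0.087 -0.467  0.88 ] tilt 28.3 c [ 537.3 -226.5   49.6] [[511.9, -254.3, 34.8], [562.1, -207.0, 60.0]]
```

Request:
move_arm([
  [0.01,0,0.008],
  [0.02,0,0.016],
  [0.03,0,0.02],
  [0.04,0,0.024],
  [0.04,0,0.024],
], turn=[0,0,0,0,0])

```text
clock: 16.3
tool_pos: [540.2, -220.1, 11.5]
ee_rot: [2.402, 2.008, -0.004]
force: [-9.0, -2.5, 26.1]
finger_gap: 0.668
grasp_force: 68.8
```

```bash
python3 -c "
from tr import *
tray(grab('wrist','w20.png'))"
```

```text
finger 1 2081 [[-7.2, 13.0, -43.9], [10.7, 29.0, -31.6], [20.6, 41.5, -11.5]]
finger -1 1734 [[-7.8, -41.6, -43.8], [8.9, -29.4, -32.4], [13.7, -21.3, -10.9]]
t 16.35 pos [ 540.3 -220.2   11.5] yaw 79.77 tilt [ 0.005 -0.01  -1.   ] gap 0.671 F [-8.9 -3.6 26.9] gf 68.8
j [-0.01  0.63  0.52  1.7  -0.37  0.9   0.48] shift [-0.0263 -0.0079 -0.1138] turn None
floor 43509 [[466.3, -281.1, 4.5], [617.5, -147.4, 7.9]] med z 6.2
rim 7941 [[462.3, -299.6, 14.7], [636.1, -124.3, 18.6]] med z 16.8
roll pts 14463 [[-28.1, -24.9, -41.8], [12.9, 0.2, -30.9], [30.7, 24.8, -11.4]]
roll face 5945 [-0.061 -0.304  0.951] tilt 18.1 c [ 540.1 -220.3   46.1] [[514.3, -249.3, 36.6], [564.6, -198.3, 53.3]]
```

Roll tilt is down to 18° under steady ~27 N, so I keep pressing.

Request:
move_arm([
  [0.008,0,0.008],
  [0.016,0,0.014],
  [0.024,0,0.018],
  [0.03,0,0.022],
  [0.03,0,0.022],
], turn=[0,0,0,0,0])

```text
clock: 16.85
tool_pos: [543.2, -213.6, 5.4]
ee_rot: [2.399, 2.006, -0.002]
force: [-4.0, -5.1, 19.9]
finger_gap: 0.667
grasp_force: 67.4
```

```bash
python3 -c "
from tr import *
tray(grab('wrist','w21.png'))"
```

```text
finger 1 2426 [[-8.8, 8.4, -43.7], [11.3, 28.9, -31.2], [23.2, 41.5, -10.3]]
finger -1 1826 [[-8.1, -41.4, -43.9], [8.7, -29.1, -31.5], [17.6, -11.8, -10.2]]
t 16.9 pos [ 543.2 -213.7    5.4] yaw 79.79 tilt [ 0.009 -0.012 -1.   ] gap 0.668 F [-5.3 -6.  19.6] gf 67.4
j [-0.02  0.64  0.51  1.71 -0.38  0.88  0.47] shift [-0.0544 -0.0143 -0.1378] turn None
floor 40292 [[466.4, -272.0, 4.4], [617.9, -143.5, 8.1]] med z 6.2
rim 9098 [[462.5, -299.8, 14.6], [636.1, -124.7, 18.7]] med z 16.8
roll pts 14425 [[-26.7, -24.8, -39.2], [8.5, -0.2, -34.0], [27.1, 24.9, -8.8]]
roll face 6493 [-0.029 -0.108  0.994] tilt 6.4 c [ 543.2 -213.7   41.2] [[516.9, -241.4, 37.8], [567.9, -189.9, 44.0]]
```

Request:
move_arm([
  [0.004,0,0.006],
  [0.006,0,0.012],
  [0.006,0,0.016],
  [0.006,0,0.016],
], turn=[0,0,0,0])

```text
clock: 17.3
tool_pos: [544.6, -210.8, 1.9]
ee_rot: [2.398, 2.007, 0.001]
force: [-3.6, -3.5, 21.7]
finger_gap: 0.671
grasp_force: 66.2
```

```bash
python3 -c "
from tr import *
tray(grab('wrist','w22.png'))"
```

```text
finger 1 3355 [[-15.9, 2.5, -43.4], [11.4, 24.6, -27.6], [24.7, 68.8, -8.2]]
finger -1 2876 [[-15.7, -40.9, -43.6], [10.9, -28.2, -27.1], [24.7, -2.3, -8.5]]
t 17.35 pos [ 544.5 -210.8    1.9] yaw 79.87 tilt [ 0.01  -0.011 -1.   ] gap 0.674 F [-4.5 -4.2 22.1] gf 66.2
j [-0.02  0.64  0.51  1.71 -0.38  0.88  0.47] shift [-0.0663 -0.0173 -0.1521] turn None
floor 39890 [[466.1, -285.6, 4.4], [618.0, -142.5, 8.2]] med z 6.2
rim 9176 [[462.6, -299.6, 14.6], [636.1, -124.2, 18.7]] med z 16.8
roll pts 13353 [[-23.7, -24.9, -37.9], [6.2, -0.5, -36.1], [25.4, 24.9, -11.1]]
roll face 6853 [-0.008 -0.015  1.   ] tilt 1.0 c [ 544.6 -208.9   38.4] [[518.3, -235.5, 37.4], [569.3, -186.7, 39.3]]
```

Roll is flat (1.0°, face at 38) inside the tray. I'll relax the press, release, then lift.

Request:
move_arm([
  [-0.004,0,-0.01],
  [-0.006,0,-0.02],
  [-0.006,0,-0.02],
], turn=[0,0,0])

```text
clock: 17.65
tool_pos: [542.6, -206.8, 2.5]
ee_rot: [2.403, 2.015, 0.002]
force: [-0.1, -3.0, 8.9]
finger_gap: 0.668
grasp_force: 65.0
```

Request:
move_arm([
  [0,0,0],
  [0,0,0],
  [0,0,0],
  [0,0,0],
  [0,0,0],
], turn=[0,0,0,0,0], gripper=-0.75)

```text
clock: 18.15
tool_pos: [540.5, -204.1, -0.0]
ee_rot: [-2.405, -2.019, 0.0]
force: [0.2, -0.5, -0.6]
finger_gap: 0.875
grasp_force: 0.0
```

Request:
move_arm([
  [0,0,-0.05],
  [0,0,-0.15],
  [0,0,-0.3],
  [0,0,-0.45],
  [0,0,-0.5],
], turn=[0,0,0,0,0])

```text
clock: 18.65
tool_pos: [543.4, -206.4, 130.9]
ee_rot: [2.401, 2.014, 0.007]
force: [1.2, 0.0, 1.0]
finger_gap: 0.878
grasp_force: 0.0
```

Request:
move_arm([
  [0,0,0],
  [0,0,0],
  [0,0,0],
], turn=[0,0,0])

```text
clock: 18.95
tool_pos: [539.5, -203.8, 123.5]
ee_rot: [-2.404, -2.017, 0.003]
force: [0.2, -0.2, -0.7]
finger_gap: 0.87
grasp_force: 0.0
```

Run:
```python
from tr import *
a=grab('wrist','w23.png'); p,d,K,R,t=a; P=wcloud(d,K,R,t); plan([537,-226,40])
m=(P[...,2]>35)&(P[...,2]<42)&(abs(P[...,0]-540)<70)&(abs(P[...,1]+220)<70); q=P[m]; c=q.mean(0); n=np.linalg.svd(q-c,full_matrices=False)[2][2]
print('roll',m.sum(),c.round(1),n.round(3),np.percentile(q,[1,99],axis=0).round(1).tolist())
T=grab('top','top1.png'); X=cloud(T[1],*T[2:]); h=cv2.cvtColor(T[0],cv2.COLOR_BGR2HSV).astype(int)
r=((h[...,0]<6)|(h[...,0]>174))&(h[...,1]>180)&(h[...,2]>130); r[:200]=r[245:]=0; r[:,:190]=0; r[:,250:]=0
print('knob',r.sum(),X[r].mean(0).round(1) if r.any() else None)
old=np.load('pics/top0.png.npz')['p']; df=cv2.absdiff(old,T[0]).max(2)>60; df[250:]=0
k,l,st,cc=cv2.connectedComponentsWithStats(df.astype(np.uint8)); print([st[i].tolist() for i in range(1,k) if st[i,4]>25])
```

```text
t 19.0 pos [ 539.5 -203.9  123.5] yaw 80.0 tilt [-0.004  0.001 -1.   ] gap 0.876 F [-0.  -0.1 -0.8] gf 0.0
j [-0.07  0.49  0.58  1.61 -0.29  1.13  0.4 ] shift [-0.0892  0.0067  0.3339] turn None
roll 3487 [ 542.6 -207.6   38. ] [0.001 0.004 1.   ] [[515.9, -235.6, 35.7], [569.0, -181.3, 39.6]]
knob 15 [522.3 168.1  72. ]
[[264, 157, 100, 93, 3282], [195, 213, 12, 11, 97], [213, 212, 27, 21, 321]]
```

```bash
python3 -c "
from station import env
print(env.job_done())"
```

```text
the job is handed in; nothing more can be done
None
```

The job is handed in (no verdict came back): at the last measurement the keeper pin stood upright and seated in the dark block, the brown roll lay flat and released in the tray about 20 mm off centre, and the top view showed no other thing moved, except that the arm hid the bell.

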